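Make up a soldering kit and a stone-setting kit at the jeweller's bench

ROBOT

A 6-joint arm with a two-finger parallel gripper is mounted at the origin on the work surface. World frame = base frame: x ahead of the robot, y to its left, z up, the work surface at z = 0. Lengths are in m, angles in rad, forces in N, time in s.
With the tool pointing down it reaches from about 0.25 to 0.775 m from the base axis. Payload 4 kg.
Tool frame: the origin (TCP) lies at the very end of the fingers, on their centre line; the grasp point (between the pads) lies 19 mm behind it (tcp_to_grasp is the distance from the TCP to the grasp point, in m); z points along the fingers, y is the line along which they close (so a half turn about z gives the same grasp; the last joint's range is limited). The gripper opens to 94 mm and grips with 3 to 60 N. Pads are 16 mm wide; open, the fingers measure 119 mm over their backs; the gripper's body (75 mm by 177 mm) begins 78 mm behind the grasp point.
Start: joints at [-1.427, 0.087, 1.371, -0, 1.684, -0.103], TCP at [0.134, -0.533, 0.206] pointing down, gripper open.
Joint ranges: [-3.1, 3.1], [-0.76, 2.03], [0.27, 2.55], [-1.08, 4.22], [0.17, 2.65], [-2.57, 2.57]. Speed limits (rad/s): [2.79, 2.79, 3.14, 3.14, 3.14, 3.14].

INTERFACE

Orientations are given as [roll, pitch, yaw] about the fixed x, y, z axes, in that order (R = Rz(yaw) Ry(pitch) Rx(roll)).
In Python, from bench import * gives the robot as it stands.
- The arm moves only by the tool run_rows, called after "Call:" as name(argument=value, ...) on one line, values as JSON. Schema: {"type":"object","properties":{"offsets":{"type":"object","properties":{"rows":{"type":"array","items":{"type":"array","items":{"type":"number"},"minItems":5,"maxItems":5},"minItems":1,"maxItems":20}},"additionalProperties":false,"required":["rows"]},"only":{"type":"string"},"quiet":{"type":"boolean"},"lines":{"type":"string"}},"required":["offsets"],"additionalProperties":false}. offsets is an object whose key "rows" holds a list of rows, 1 to 20 of them, each of 5 numbers: the finger opening in m, then dx, dy, dz in parts of the range, where 1.0 means 0.6 m, then a turn about the tool's z in normalised numbers (1 is 2 pi rad); each row shifts and turns the commanded pose from where the row before left it, along the tool's axes as they then stand; what a row does not reach is not made up. A row lasts 1/12 s, in which the tool goes at most 0.0417 m and 0.125 rad, less where a joint would pass 70% of its speed; a pose out of reach is approached as far as the arm can. The fingers move at their own pace and stop on an object; the grip force is fixed at half the most. Time passes only in rows, so rows that do not move let the fingers close. The tool returns the time, the measured TCP pose, the force, the opening and the grip force at its end. only (a regular expression) keeps the lines of the reply that match it, lines (a string "A,B") keeps lines A to B, and quiet returns only ok. Input that does not fit is refused with a message, and nothing moves.
- get_obs(): the state, without advancing time (a new reading comes with each control period).
- snapshot(name): name is "side" or "top" or "wrist"; returns a dict with "color" (480x640x3 uint8, blue, green, red), "fx", "fy", "cx", "cy" (pixels), "extrinsics" (4x4, takes a point from world to camera coordinates). Camera axes: x right, y down, z forward; pixel columns grow to the right and rows downward; lengths in m; the calibration is good to about 2 mm. A picture is of the moment at which its call begins. There is no depth.
- close_job(): hands the job in; it is judged then, once.
The state is a dict: "time": time; "joint_positions": joint angles; "qvel": joint speeds; "joint_torque": joint torques, N m; "tool_pos": TCP position; "ee_rot": TCP orientation; "wrist_force": force on the tool from outside, world axes, zero at the start; "wrist_torque": the same for the moment, N m; "width": finger opening in m; "finger_force": force on a finger pad.
Only numpy, scipy, OpenCV 4.12 (cv2) and the standard library are available. Lean on these libraries where they do the work, as an engineer would, in place of code of your own. Each camera call takes 0.05 s, during which the arm holds its last target. There are 200 camera calls.

TASK

Make up two kits from the stock on the bench. Put the white soldering block and the large pot into the tray with two bays, the block in the long bay and the pot in the square one; put the wooden ring clamp into the long bay of the tray with three bays, and the loupe and the small pot one each into its two square bays, either way round. Set everything down gently, right way up as it stands now and flat on its bay's floor, and leave the brass doming block and the steel bench block where they are.

Things in the scene. Friction and masses are not known exactly. Their poses are not given: they have to be found in the camera images.
- tray_two: fixed wooden tray, grey floor, two bays, 106 (x) by 156 mm (y) outside; floor 5 mm thick, walls 6 mm, tops 14 mm above the bench. Origin: centre of underside. Long bay (block, its long side along tray x): 94 (x) by 64 mm (y), centre (0, -40). Square bay (large pot): 74 by 74 mm, centre (-10, +35), with a 20 mm solid ledge on its +x side. Left or right of the stock, yaw within 0.4 rad.
- tray_three: fixed wooden tray, grey floor, three bays, 132 (x) by 156 mm (y) outside; floor 5 mm thick, walls 6 mm, tops 14 mm above the bench. Origin: centre of underside. Long bay (ring clamp, lying along tray y) on the +x side: 52 (x) by 144 mm (y), centre (+34, 0). Two square bays on the -x side: 62 (x) by 69 mm (y), centres (-29, +37.5) and (-29, -37.5). Across from the other tray, yaw within 0.4 rad.
- solder_block: white ceramic soldering block with a grid of small holes on top, 70 mm (x) by 45 mm (y) by 25 mm high, about 80 g, loose, lying flat. Origin at the centre of its underside, z up.
- pot_large: the larger of two round flux pots, white with an aluminium lid (shut for good, one piece), diameter 52 mm, 30 mm high, straight sides, about 70 g, loose, upright. Origin at the centre of its underside, z up.
- pot_small: the smaller of the two round flux pots, same make, diameter 36 mm, 30 mm high, straight sides, about 35 g, loose, upright. Origin at the centre of its underside, z up.
- loupe: black eye loupe standing on its eye cup with the glass lens on top: foot diameter 36 mm up to 5 mm, tapering to a straight barrel of diameter 28 mm from 12 mm to the top at 34 mm; about 30 g, loose. Origin at the centre of its underside, z up.
- ring_clamp: pale wooden ring clamp with dark jaws at both ends and a brass band round its middle, lying flat: 120 mm long (x), 24 mm high; 24 mm wide (y) over the middle 34 mm, 29 mm wide towards the ends; about 60 g, loose. Its two ends are alike. Origin at the centre of its underside, z up.
- dapping_block: brass doming block, a 36 mm cube with round hollows in its faces, loose among the stock, to be left where it is. Origin at the centre of its underside.
- bench_block: flat square steel bench block, 60 by 60 mm, 18 mm high, loose at the far right, to be left where it is. Origin at the centre of its underside.
Not all that is in view belongs to the job. Leave any blue or orange look-alike of the pot_large alone. Leave any blue or purple look-alike of the pot_small alone.

How it is judged:
By the outcome, as a careful person would: the job done as asked, in the order asked, and still so for the second after the job is handed in, with the robot touching nothing.
It also fails if it takes over 120 s, if anything falls off the work surface, if the arm or the gripper's body presses on something with over 40 N, if the wrist force passes 120 N, or if a joint passes its speed limit or range.

## Working session

There is one attempt and no reset: what is moved stays moved. The work goes in short steps, Python scripts to look and compute and a tool call to move; the robot and the scene stay as the last step left them, time stands still between calls to the robot, and variables do not carry over. Pictures are saved under pics/ and viewed, at most 14 in all, crops included, and the job is handed in when it is done.

```bash
mkdir -p pics; ls; python3 - <<'E'
from bench import *
import cv2
for n in ["top","side"]:
    s=snapshot(n); cv2.imwrite(f"pics/{n}0.png",s["color"])
    print(n,s["fx"],s["fy"],s["cx"],s["cy"],s["extrinsics"])
o=get_obs(); print(o)
E
```

```text
pics
top 534.8418721553794 534.8418721553794 309.40713946480764 242.7718418353667 [[ 0.01017949 -0.99993295  0.00552081 -0.01211826]
 [-0.98856616 -0.01089413 -0.15039371  0.59118332]
 [ 0.15044377 -0.00392675 -0.98861077  0.97527382]
 [ 0.          0.          0.          1.        ]]
side 454.9943635967299 454.9943635967299 322.00652277898945 236.12655923946718 [[ 0.98081826 -0.19468298  0.00969932 -0.5717931 ]
 [-0.0804971  -0.44986067 -0.88946365  0.10569604]
 [ 0.17752678  0.87162143 -0.45690298  0.73176484]
 [ 0.          0.          0.          1.        ]]
{'time': 0.1, 'joint_positions': array([-1.42709897e+00,  8.78558636e-02,  1.37207881e+00, -1.02461738e-05,
        1.68358739e+00, -1.03081582e-01]), 'qvel': array([-0.00018201, -0.00369465, -0.00368627,  0.00053327,  0.00121556,
        0.00204437]), 'joint_torque': array([ 2.22318304e-03, -3.41251910e+01, -3.03302479e+01,  7.19781895e-02,
        3.04568990e-02, -9.53756285e-05]), 'tool_pos': array([ 0.13428701, -0.53285438,  0.20444734]), 'ee_rot': array([-3.13967243e+00, -1.88405626e-04,  2.46777617e-01]), 'wrist_force': array([-0.08101536,  0.2978383 , -1.01024473]), 'wrist_torque': array([ 0.00372171,  0.04602316, -0.00438648]), 'finger_force': 0.0, 'width': 0.09380696471526093}
```

View pics/top0.png

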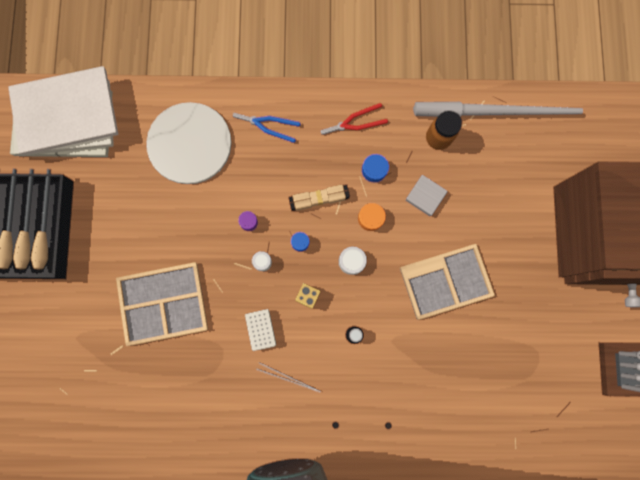

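View pics/side0.png

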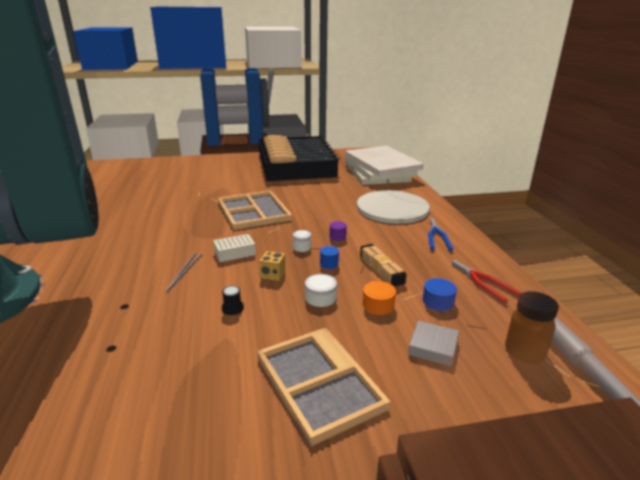

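Candidates (top view):
- **White large pot:** (353,260); look-alikes are orange (372,216) and blue (376,168).
- **White small pot:** (262,261); look-alikes are purple (248,221) and blue (300,242).
- **Loupe:** (355,335); the amber bottle at (445,130) also has a dark top.
- **Solder block:** (260,330).
- **Clamp:** (319,197).
- **Left alone:** brass cube (308,296) and steel block (427,196).
- **Trays:** tray_two is at (447,281), its ledge at upper left, and tray_three at (162,303).

I choose the white pots, and will check them in one crop.

```bash
cat > h.py <<'E'
import numpy as np, cv2
from bench import *
def cast(s,uv,z):
    uv=np.atleast_2d(np.asarray(uv,float)); E=s["extrinsics"]; R,t=E[:3,:3],E[:3,3]
    c=-R.T@t
    d=np.c_[(uv[:,0]-s["cx"])/s["fx"],(uv[:,1]-s["cy"])/s["fy"],np.ones(len(uv))]@R
    return c+d*((z-c[2])/d[:,2])[:,None]
def blob(s,m,seed):
    n,l,st,ce=cv2.connectedComponentsWithStats(m.astype(np.uint8))
    ys,xs=np.nonzero(l); 
    i=np.argmin((xs-seed[0])**2+(ys-seed[1])**2)
    b=(l==l[ys[i],xs[i]]).astype(np.uint8)
    c=max(cv2.findContours(b,cv2.RETR_EXTERNAL,cv2.CHAIN_APPROX_NONE)[0],key=cv2.contourArea)
    return cv2.convexHull(c)
def cen(h):
    M=cv2.moments(h); return M["m10"]/M["m00"],M["m01"]/M["m00"]
def rect(s,h,z):
    p=cast(s,h[:,0],z)[:,:2]
    return cv2.minAreaRect((p*1000).astype(np.float32))
E
python3 - <<'E'
from h import *
import pickle
s=snapshot("top"); pickle.dump(s,open("top.pkl","wb"))
c=s["color"]; cv2.imwrite("pics/crop1.png",cv2.resize(c[180:355,110:310],None,fx=3,fy=3,interpolation=cv2.INTER_CUBIC))
cv2.imwrite("pics/crop2.png",cv2.resize(c[180:360,280:500],None,fx=3,fy=3,interpolation=cv2.INTER_CUBIC))
h=cv2.cvtColor(c,cv2.COLOR_BGR2HSV)
for n,p in dict(pl=(353,260),ps=(262,261),sb=(258,322),lou=(355,335),lens=(356,336),clamp=(319,197),jaw=(293,203),wood=(407,272),wood3=(205,305),floor=(468,275),bench=(400,350)).items(): print(n,p,h[p[1],p[0]])
E
```

```text
pl (353, 260) [ 22  17 230]
ps (262, 261) [ 21  15 232]
sb (258, 322) [ 20  30 224]
lou (355, 335) [ 30   6 207]
lens (356, 336) [ 30   6 207]
clamp (319, 197) [ 20 135 214]
jaw (293, 203) [ 14 100  79]
wood (407, 272) [ 17  94 227]
wood3 (205, 305) [ 11 141 119]
floor (468, 275) [  9  17 151]
bench (400, 350) [ 13 137 182]
```

View pics/crop1.png

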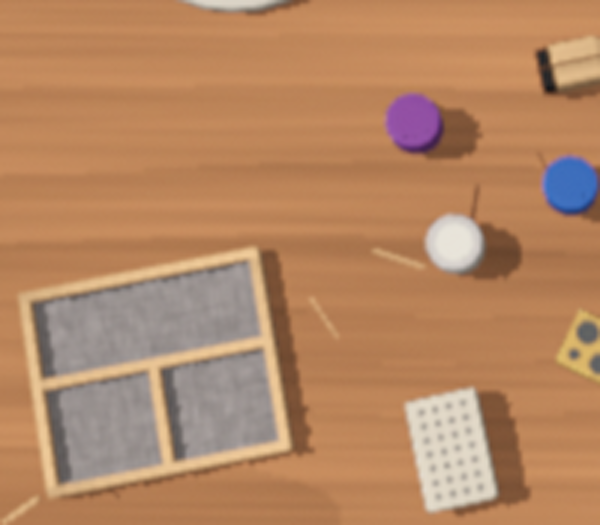

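View pics/crop2.png

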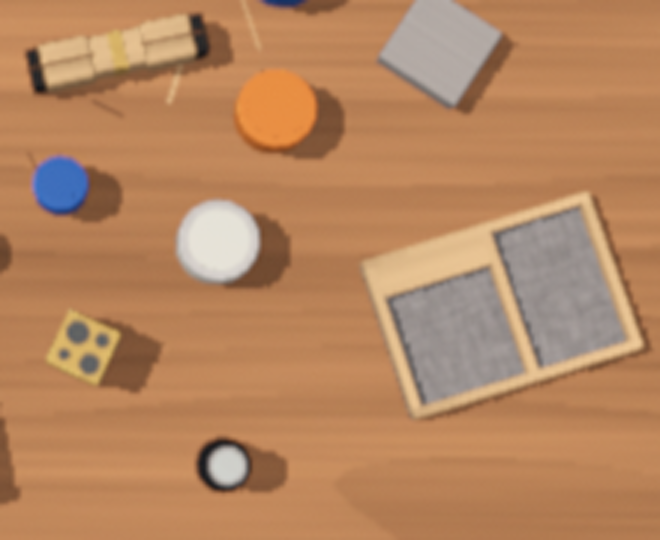

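The crops confirm it. The white large pot is at (353,260), the small one at (262,261), the clamp waist at (319,197) and the loupe at (355,335). Both trays are clear, with tray_two's ledge on its upper-left edge.

```bash
python3 - <<'E'
from h import *
import pickle
s=pickle.load(open("top.pkl","rb")); c=s["color"]
E=s["extrinsics"]; print("cam",-E[:3,:3].T@E[:3,3])
H,S,V=cv2.split(cv2.cvtColor(c,cv2.COLOR_BGR2HSV).astype(int))
white=(S<62)&(V>120)
for n,sd,z in [("pl",(353,260),.015),("ps",(262,261),.015),("sb",(258,322),.0125),("lens",(356,336),.034),("steel",(427,196),.009)]:
    h=blob(s,white,sd); print(n,cen(h),cast(s,cen(h),z)[0].round(4),rect(s,h,z))
h=blob(s,(V<60),(348,338)); print("loupe dark",cen(h),cast(s,cen(h),.01)[0].round(4),rect(s,h,.01))
fl=(S<70)&(V<185)&(V>80)
for n,sd in [("two_long",(468,275)),("two_sq",(434,291)),("three_long",(160,287)),("three_l",(146,322)),("three_r",(183,314))]:
    h=blob(s,cv2.erode(fl.astype(np.uint8),np.ones((2,2)))>0,sd); print(n,rect(s,h,.005))
hand={"two":[(363,262,280),(588,193,280),(645,347,280),(415,417,280)],"three":[(20,295,110),(257,247,110),(292,450,110),(52,496,110)]}
for n,q in hand.items():
    p=cast(s,[(x0+u/3-.33,180+v/3-.33) for u,v,x0 in q],.014); print(n,p.mean(0).round(4),rect(s,np.array([[(x0+u/3-.33,180+v/3-.33)] for u,v,x0 in q]),.014))
jaw=(V<70); 
for sd in [(293,203),(347,191)]:
    h=blob(s,jaw,sd); print("jaw",cen(h),cast(s,cen(h),.012)[0].round(4),rect(s,h,.012))
E
```

```text
cam [ 0.43782331 -0.00184736  1.05314336]
pl (352.2166377816291, 260.1611785095321) [ 0.5623 -0.09    0.015 ] ((562.7667846679688, -90.55485534667969), (51.15864944458008, 52.98521041870117), 0.6133065819740295)
ps (261.1528034504005, 260.7190388170055) [0.5593 0.0879 0.015 ] ((558.8136596679688, 88.1766128540039), (35.363380432128906, 35.27561569213867), 0.625665545463562)
sb (260.1253720238095, 329.71781994047615) [0.4263 0.0869 0.0125] ((426.53692626953125, 86.884765625), (71.68883514404297, 46.490116119384766), 13.392162322998047)
lens (355.27259887005647, 334.8870056497175) [ 0.4188 -0.0939  0.034 ] ((418.5899353027344, -93.38801574707031), (22.225839614868164, 22.639293670654297), 0.5735814571380615)
steel (426.03005162241885, 195.18657817109144) [ 0.6958 -0.2388  0.009 ] ((695.9465942382812, -238.71058654785156), (60.327144622802734, 62.85000991821289), 56.03886032104492)
loupe dark (351.009900990099, 333.8960396039604) [ 0.4201 -0.0878  0.01  ] ((420.3141784667969, -86.54256439208984), (16.179719924926758, 29.905853271484375), 78.41263580322266)
two_long ((535.391845703125, -
[... 414 characters left out ...]
e_r ((453.28680419921875, 237.3134765625), (57.31574630737305, 63.607479095458984), 11.821832656860352)
two [ 0.5236 -0.2752  0.014 ] ((523.4058227539062, -275.5881652832031), (105.69036102294922, 157.0712432861328), 17.594581604003906)
three [0.4746 0.2782 0.014 ] ((474.0505065917969, 278.1925354003906), (133.068115234375, 155.4254150390625), 12.221444129943848)
jaw (292.4222222222222, 206.53333333333333) [0.6688 0.0285 0.012 ] ((668.75634765625, 28.85955047607422), (15.26110553741455, 5.308178424835205), 14.570046424865723)
jaw (346.6372549019608, 194.3235294117647) [ 0.695  -0.0793  0.012 ] ((694.6005859375, -79.072998046875), (14.362275123596191, 5.998165130615234), 0.009591927751898766)
```

```bash
cat > go.py <<'E'
# usage: go.py x y z yaw : prints distances to go, move in the present tool axes, then turn
import sys; from h import *
x,y,z,w=map(float,sys.argv[1:]); o=get_obs(); p=o["tool_pos"]; a=o["ee_rot"][2]
dX,dY,dZ=np.array([x,y,z])-p
print("t %.2f pos %s rpy %s w %.4f ff %.1f F %s"%(o["time"],p.round(4),o["ee_rot"].round(3),o["width"],o["finger_force"],o["wrist_force"].round(1)))
turn=(a-w+np.pi)%(2*np.pi)-np.pi
for n,b in (("now",a),("after turn",w)): print(n,"dx %.4f dy %.4f dz %.4f"%(np.cos(b)*dX+np.sin(b)*dY,np.sin(b)*dX-np.cos(b)*dY,-dZ),"turn %.3f"%turn)
E
python3 go.py 0.4264 0.0869 0.12 0.234
python3 - <<'E'
from h import *
import pickle
s=pickle.load(open("top.pkl","rb"))
print(cast(s,[(319.5,197.4),(319.3,196.5)],.022)[:,:2], cast(s,[(280+37/3-.33,180+70/3-.33),(280+202/3-.33,180+36/3-.33)],.02)[:,:2])
E
```

```text
t 0.15 pos [ 0.1343 -0.5329  0.2046] rpy [-3.14  -0.     0.247] w 0.0941 ff 0.0 F [-0.6 -0.1  0.7]
now dx 0.4347 dy -0.5297 dz 0.0846 turn 0.013
after turn dx 0.4278 dy -0.5352 dz 0.0846 turn 0.013
[[ 0.68563435 -0.02496113]
 [ 0.68745249 -0.02455245]] [[ 0.67414451  0.02924519]
 [ 0.69838927 -0.0794776 ]]
```

The rows are not in the units I measure in: shifts go in shares of 0.6 m and turns go in shares of 2 pi rad. I convert before sending: 0.03 m / 0.6 = 0.05, -0.0295 m / 0.6 = -0.0492, 0.013 rad / 6.2832 = 0.0021.

Call:
run_rows(offsets={"rows": [[0.07,0.04,-0.0492,0,0],[0.07,0.04,-0.0492,0,0],[0.07,0.04,-0.0492,0,0],[0.07,0.04,-0.0492,0,0],[0.07,0.04,-0.0492,0,0],[0.07,0.04,-0.0492,0,0],[0.07,0.04,-0.0492,0,0],[0.07,0.04,-0.0492,0,0],[0.07,0.04,-0.0492,0,0],[0.07,0.04,-0.0492,0,0],[0.07,0.04,-0.0492,0,0],[0.07,0.04,-0.0492,0,0],[0.07,0.04,-0.0492,0,0],[0.07,0.04,-0.0492,0,0],[0.07,0.04,-0.0492,0,0],[0.07,0.04,-0.0492,0.0333,0],[0.07,0.04,-0.0492,0.05,0],[0.07,0.04,-0.0492,0.05,0],[0.07,0,0,0,0.0021],[0.07,0,0,0,0]]})

```text
time: 1.82
tool_pos: [0.417, 0.0774, 0.1322]
ee_rot: [-3.141, 0.006, 0.237]
wrist_force: [-0.4, -0.5, 0.3]
width: 0.07
finger_force: 0.0
```

```bash
python3 go.py 0.4264 0.0869 0.012 0.234
```

```text
t 1.82 pos [0.417  0.0774 0.1322] rpy [-3.141  0.006  0.237] w 0.0700 ff 0.0 F [-0.4 -0.5  0.3]
now dx 0.0113 dy -0.0070 dz 0.1202 turn 0.003
after turn dx 0.0113 dy -0.0071 dz 0.1202 turn 0.003
```

Scaled: 0.03 m / 0.6 = 0.05, 0.02 m / 0.6 = 0.0333, 0.003 rad / 6.2832 = 0.0005.

Call:
run_rows(offsets={"rows": [[0.07,0.0188,-0.0117,0.0333,0.0005],[0.07,0,0,0.05,0],[0.07,0,0,0.0333,0],[0.07,0,0,0,0],[0.07,0,0,0,0],[0.07,0,0,0,0]]})

```text
time: 2.32
tool_pos: [0.4294, 0.085, 0.0667]
ee_rot: [3.141, -0.004, 0.229]
wrist_force: [-0.1, 0.4, 0.6]
width: 0.0699
finger_force: 0.0
```

```bash
python3 go.py 0.4264 0.0869 0.012 0.234; python3 - <<'E'
from h import *
s=snapshot("wrist"); cv2.imwrite("pics/w1.png",s["color"])
E=s["extrinsics"];print(E.round(3))
E
```

```text
t 2.32 pos [0.4294 0.085  0.0667] rpy [ 3.141 -0.004  0.229] w 0.0699 ff 0.0 F [-0.1  0.4  0.6]
now dx -0.0024 dy -0.0025 dz 0.0547 turn -0.005
after turn dx -0.0024 dy -0.0025 dz 0.0547 turn -0.005
[[ 0.227 -0.974  0.002 -0.014]
 [-0.944 -0.219  0.247  0.434]
 [-0.24  -0.057 -0.969  0.365]
 [ 0.     0.     0.     1.   ]]
```

View pics/w1.png

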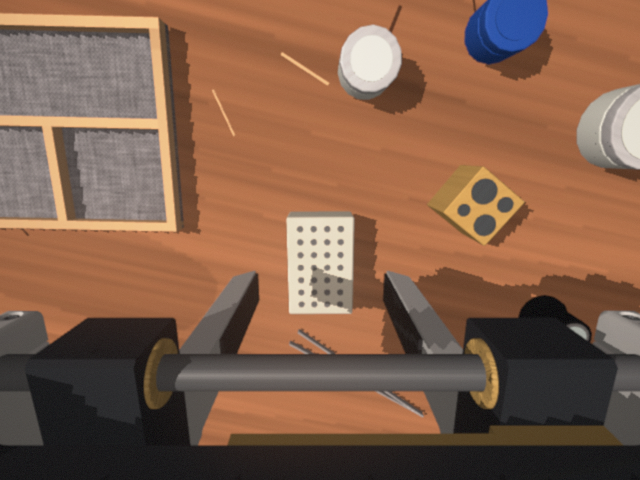

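Wrist view: the fingers straddle the block, with tips at about (250,275) and (393,275) and the block centred at (320,262) and aligned. I'll go down and grip.

Scaled: 0.03 m / 0.6 = 0.05, 0.017 m / 0.6 = 0.0283, -0.005 rad / 6.2832 = -0.0008.

Call:
run_rows(offsets={"rows": [[0.07,-0.004,-0.0042,0.05,-0.0008],[0.07,0,0,0.0283,0],[0.07,0,0,0.0117,0],[0.07,0,0,0,0],[0.07,0,0,0,0],[0.07,0,0,0,0]]})

```text
time: 2.87
tool_pos: [0.4267, 0.0877, 0.0123]
ee_rot: [3.141, -0.004, 0.236]
wrist_force: [0.4, 0.2, 0.1]
width: 0.0699
finger_force: 0.0
```

```bash
python3 go.py 0.4264 0.0869 0.012 0.234
```

```text
t 2.87 pos [0.4267 0.0877 0.0123] rpy [ 3.141 -0.004  0.236] w 0.0699 ff 0.0 F [0.4 0.2 0.1]
now dx -0.0005 dy 0.0007 dz 0.0003 turn 0.002
after turn dx -0.0005 dy 0.0007 dz 0.0003 turn 0.002
```

Call:
run_rows(offsets={"rows": [[0.03,0,0,0,0],[0.03,0,0,0,0],[0.03,0,0,0,0],[0.03,0,0,0,0],[0.03,0,0,0,0],[0.03,0,0,0,0],[0.03,0,0,0,0],[0.03,0,0,0,0]]})

```text
time: 3.53
tool_pos: [0.4255, 0.0875, 0.0109]
ee_rot: [3.141, -0.001, 0.236]
wrist_force: [-0.0, -1.3, 3.3]
width: 0.0451
finger_force: 30.0
```

```bash
python3 go.py 0.5356 -0.3145 0.12 0.309
```

```text
t 3.53 pos [0.4255 0.0875 0.0109] rpy [ 3.141e+00 -1.000e-03  2.360e-01] w 0.0451 ff 30.0 F [-0.  -1.3  3.3]
now dx 0.0131 dy 0.4166 dz -0.1091 turn -0.073
after turn dx -0.0174 dy 0.4164 dz -0.1091 turn -0.073
```

Scaled: 0.034 m / 0.6 = 0.0567, -0.03 m / 0.6 = -0.05, -0.038 rad / 6.2832 = -0.006.

Call:
run_rows(offsets={"rows": [[0.03,0,0,-0.025,0],[0.03,0,0,-0.05,-0.0056],[0.03,0,0,-0.05,-0.006],[0.03,0,0.0333,-0.025,0],[0.03,-0.0023,0.0567,0,0],[0.03,-0.0027,0.0567,0,0],[0.03,-0.0027,0.0567,0,0],[0.03,-0.0027,0.0567,0,0],[0.03,-0.0027,0.0567,0,0],[0.03,-0.0027,0.0567,0,0],[0.03,-0.0027,0.0567,0,0],[0.03,-0.0027,0.0567,0,0],[0.03,-0.0027,0.0567,0,0],[0.03,-0.0027,0.0567,0,0],[0.03,-0.0027,0.0567,0,0],[0.03,0,0.0333,0,0],[0.03,0,0,0,0],[0.03,0,0,0,0],[0.03,0,0,0,0]]})

```text
time: 5.12
tool_pos: [0.5338, -0.3107, 0.0994]
ee_rot: [-3.139, 0.001, 0.309]
wrist_force: [1.3, -0.3, -0.6]
width: 0.0449
finger_force: 30.0
```

```bash
python3 go.py 0.5356 -0.3145 0.0165 0.309
```

```text
t 5.12 pos [ 0.5338 -0.3107  0.0994] rpy [-3.139e+00  1.000e-03  3.090e-01] w 0.0449 ff 30.0 F [ 1.3 -0.3 -0.6]
now dx 0.0006 dy 0.0042 dz 0.0829 turn 0.000
after turn dx 0.0006 dy 0.0042 dz 0.0829 turn 0.000
```

Scaled: 0.03 m / 0.6 = 0.05, 0.02 m / 0.6 = 0.0333.

Call:
run_rows(offsets={"rows": [[0.03,0.001,0.007,0.0333,0],[0.03,0,0,0.05,0],[0.03,0,0,0.025,0],[0.03,0,0,0.0167,0],[0.03,0,0,0,0],[0.03,0,0,0,0],[0.03,0,0,0,0],[0.03,0,0,0,0]]})

```text
time: 5.78
tool_pos: [0.5373, -0.3163, 0.0276]
ee_rot: [3.139, -0.002, 0.309]
wrist_force: [0.4, 0.1, -1.0]
width: 0.0447
finger_force: 30.0
```

```bash
python3 go.py 0.5356 -0.3145 0.0165 0.309; python3 - <<'E'
from h import *
s=snapshot("wrist"); cv2.imwrite("pics/w2.png",s["color"])
E
```

```text
t 5.78 pos [ 0.5373 -0.3163  0.0276] rpy [ 3.139e+00 -2.000e-03  3.090e-01] w 0.0447 ff 30.0 F [ 0.4  0.1 -1. ]
now dx -0.0011 dy -0.0022 dz 0.0111 turn 0.000
after turn dx -0.0011 dy -0.0022 dz 0.0111 turn 0.000
```

View pics/w2.png

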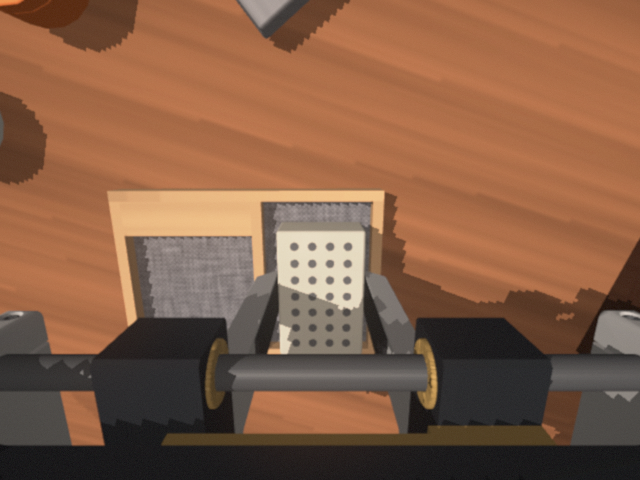

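The block (277–365) sits between the long bay's walls (262–374), parallel to them. I'll lower it in small steps and release.

Scaled: 0.004 m / 0.6 = 0.0067, 0.003 m / 0.6 = 0.005.

Call:
run_rows(offsets={"rows": [[0.03,-0.0018,-0.0037,0.0067,0],[0.03,0,0,0.005,0],[0.03,0,0,0.0033,0],[0.03,0,0,0.002,0],[0.03,0,0,0,0],[0.03,0,0,0,0],[0.03,0,0,0,0],[0.03,0,0,0,0]]})

```text
time: 6.5
tool_pos: [0.5342, -0.3139, 0.0159]
ee_rot: [-3.141, 0.0, 0.309]
wrist_force: [-2.0, 1.6, 4.6]
width: 0.0444
finger_force: 30.0
```

```bash
python3 go.py 0.5356 -0.3145 0.0165 0.309
```

```text
t 6.50 pos [ 0.5342 -0.3139  0.0159] rpy [-3.141  0.     0.309] w 0.0444 ff 30.0 F [-2.   1.6  4.6]
now dx 0.0012 dy 0.0010 dz -0.0006 turn -0.000
after turn dx 0.0012 dy 0.0010 dz -0.0006 turn -0.000
```

Scaled: -0.035 m / 0.6 = -0.0583, -0.02 m / 0.6 = -0.0333, -0.12 rad / 6.2832 = -0.0191.

Call:
run_rows(offsets={"rows": [[0.048,0,0,0,0],[0.052,0,0,0,0],[0.058,0,0,0,0],[0.058,0,0,0,0],[0.058,0,0,0,0],[0.058,0,0,-0.0333,0],[0.058,0,0,-0.0583,0],[0.07,0,0,-0.0583,0],[0.072,0,0,0,-0.0191],[0.072,0,0,0,-0.0191],[0.072,0,0,0,-0.0191],[0.072,0,0,0,-0.0191],[0.072,0,0,0,-0.0191],[0.072,0,0,0,-0.0191],[0.072,0,0,0,-0.0191],[0.072,0,0,0,-0.0191],[0.072,0,0,0,-0.0191],[0.072,0,0,0,-0.0191],[0.072,0,0,0,-0.0191],[0.072,0,0,0,-0.0191]]})

```text
time: 8.17
tool_pos: [0.5345, -0.3141, 0.1051]
ee_rot: [3.142, 0.0, 1.755]
wrist_force: [-0.0, 0.2, -0.1]
width: 0.072
finger_force: 0.0
```

Call:
run_rows(offsets={"rows": [[0.072,0,0,0,-0.0191],[0.072,0,0,0,0],[0.072,0,0,0,0]]})

```text
time: 8.42
tool_pos: [0.5344, -0.314, 0.1051]
ee_rot: [-3.142, -0.0, 1.866]
wrist_force: [-0.0, -0.3, -0.2]
width: 0.072
finger_force: 0.0
```

```bash
python3 go.py 0.5625 -0.0903 0.012 1.88
```

```text
t 8.42 pos [ 0.5344 -0.314   0.1051] rpy [-3.142 -0.     1.866] w 0.0720 ff 0.0 F [-0.  -0.3 -0.2]
now dx 0.2059 dy 0.0919 dz 0.0931 turn -0.014
after turn dx 0.2046 dy 0.0948 dz 0.0931 turn -0.014
```

Scaled: 0.0315 m / 0.6 = 0.0525, 0.02 m / 0.6 = 0.0333, -0.014 rad / 6.2832 = -0.0022.

Call:
run_rows(offsets={"rows": [[0.072,0.0525,0.0243,0,-0.0022],[0.072,0.0525,0.0243,0,0],[0.072,0.0525,0.0243,0,0],[0.072,0.0525,0.0243,0,0],[0.072,0.0525,0.0243,0,0],[0.072,0.0525,0.0243,0,0],[0.072,0.026,0.012,0.0333,0],[0.072,0,0,0.0333,0],[0.072,0,0,0,0],[0.072,0,0,0,0],[0.072,0,0,0,0],[0.072,0,0,0,0],[0.072,0,0,0,0]]})

```text
time: 9.5
tool_pos: [0.5632, -0.0913, 0.0668]
ee_rot: [3.139, 0.002, 1.881]
wrist_force: [0.0, 0.1, 0.2]
width: 0.0718
finger_force: 0.0
```

```bash
python3 go.py 0.5625 -0.0903 0.012 1.88; python3 - <<'E'
from h import *
s=snapshot("wrist"); cv2.imwrite("pics/w3.png",s["color"])
E
```

```text
t 9.50 pos [ 0.5632 -0.0913  0.0668] rpy [3.139e+00 2.000e-03 1.881e+00] w 0.0718 ff 0.0 F [0.  0.1 0.2]
now dx 0.0012 dy -0.0004 dz 0.0548 turn 0.001
after turn dx 0.0012 dy -0.0004 dz 0.0548 turn 0.001
```

View pics/w3.png

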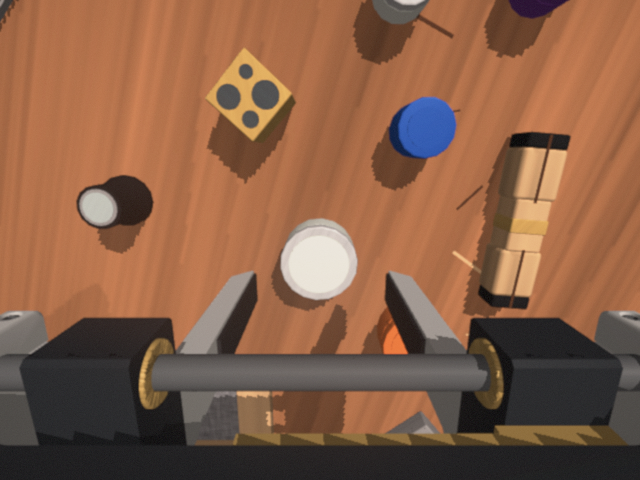

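The white pot at (318,260) is centred between the fingers (252 and 390), and the orange pot is clear of the right finger. I'll grip.

Scaled: 0.03 m / 0.6 = 0.05, 0.017 m / 0.6 = 0.0283.

Call:
run_rows(offsets={"rows": [[0.072,0.002,-0.0007,0.05,0],[0.072,0,0,0.0283,0],[0.072,0,0,0.0117,0],[0.072,0,0,0,0],[0.072,0,0,0,0],[0.04,0,0,0,0],[0.04,0,0,0,0],[0.04,0,0,0,0],[0.04,0,0,0,0],[0.04,0,0,0,0],[0.04,0,0,0,0],[0.04,0,0,0,0],[0.04,0,0,0,0]]})

```text
time: 10.63
tool_pos: [0.5623, -0.0895, 0.0125]
ee_rot: [3.14, 0.001, 1.883]
wrist_force: [-0.8, -0.0, 5.5]
width: 0.0516
finger_force: 30.0
```

```bash
python3 go.py 0.503 -0.246 0.10 1.88
```

```text
t 10.63 pos [ 0.5623 -0.0895  0.0125] rpy [3.140e+00 1.000e-03 1.883e+00] w 0.0516 ff 30.0 F [-0.8 -0.   5.5]
now dx -0.1307 dy -0.1045 dz -0.0875 turn 0.003
after turn dx -0.1310 dy -0.1041 dz -0.0875 turn 0.003
```

Scaled: -0.03 m / 0.6 = -0.05, 0.025 m / 0.6 = 0.0417, 0.003 rad / 6.2832 = 0.0005.

Call:
run_rows(offsets={"rows": [[0.04,0,0,-0.025,0],[0.04,0,0,-0.05,0.0005],[0.04,0,0,-0.05,0],[0.04,-0.0183,-0.015,-0.02,0],[0.04,-0.04,-0.0317,0,0],[0.04,-0.04,-0.0317,0,0],[0.04,-0.04,-0.0317,0,0],[0.04,-0.04,-0.0317,0,0],[0.04,-0.0233,-0.0183,0,0],[0.04,-0.0167,-0.0133,0,0],[0.04,0,0,0.0417,0],[0.04,0,0,0.0417,0],[0.04,0,0,0.02,0],[0.04,0,0,0.0133,0],[0.04,0,0,0,0],[0.04,0,0,0,0],[0.04,0,0,0,0],[0.04,0,0,0,0]]})

```text
time: 12.13
tool_pos: [0.5035, -0.2461, 0.03]
ee_rot: [3.14, 0.002, 1.88]
wrist_force: [0.1, 1.0, -1.0]
width: 0.0515
finger_force: 30.0
```

```bash
python3 go.py 0.503 -0.246 0.0175 1.88;  python3 - <<'E'
from h import *
s=snapshot("wrist"); cv2.imwrite("pics/w4.png",s["color"])
E
```

```text
t 12.13 pos [ 0.5035 -0.2461  0.03  ] rpy [3.14e+00 2.00e-03 1.88e+00] w 0.0515 ff 30.0 F [ 0.1  1.  -1. ]
now dx 0.0003 dy -0.0005 dz 0.0125 turn 0.000
after turn dx 0.0003 dy -0.0005 dz 0.0125 turn 0.000
```

View pics/w4.png

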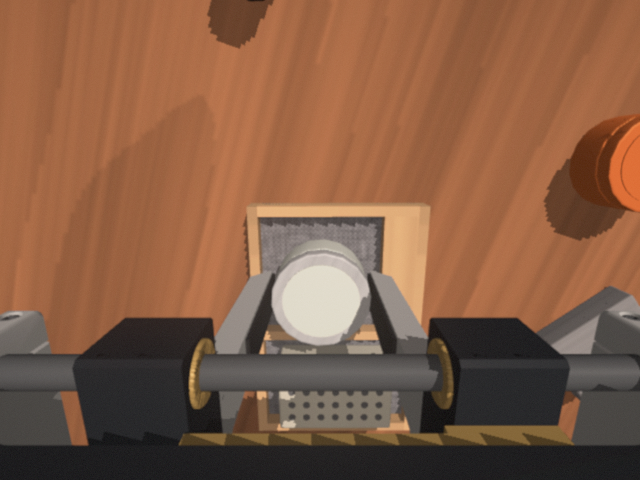

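The pot (272–370) is over the square bay (260–383), and the block is flat in the long bay behind it. I'll lower and release.

Scaled: 0.005 m / 0.6 = 0.0083, 0.004 m / 0.6 = 0.0067.

Call:
run_rows(offsets={"rows": [[0.04,0,0,0.0083,0],[0.04,0,0,0.0067,0],[0.04,0,0,0.0033,0],[0.04,0,0,0.0017,0],[0.04,0,0,0,0],[0.04,0,0,0,0],[0.04,0,0,0,0]]})

```text
time: 12.77
tool_pos: [0.5021, -0.2456, 0.0174]
ee_rot: [-3.141, -0.0, 1.88]
wrist_force: [-1.6, 0.9, 5.8]
width: 0.0515
finger_force: 30.0
```

```bash
python3 go.py 0.503 -0.246 0.0175 1.88
```

```text
t 12.77 pos [ 0.5021 -0.2456  0.0174] rpy [-3.141 -0.     1.88 ] w 0.0515 ff 30.0 F [-1.6  0.9  5.8]
now dx -0.0006 dy 0.0007 dz -0.0001 turn -0.000
after turn dx -0.0006 dy 0.0007 dz -0.0001 turn -0.000
```

Scaled: -0.035 m / 0.6 = -0.0583, -0.033 m / 0.6 = -0.055, 0.045 rad / 6.2832 = 0.0072.

Call:
run_rows(offsets={"rows": [[0.055,0,0,0,0],[0.06,0,0,0,0],[0.066,0,0,0,0],[0.066,0,0,0,0],[0.066,0,0,0,0],[0.066,0,0,-0.0333,0],[0.066,0,0,-0.0583,0.0072],[0.06,0,0,-0.055,0.0072],[0.05,0,0,0,0],[0.044,0,0,0,0]]})

```text
time: 13.6
tool_pos: [0.504, -0.2467, 0.1071]
ee_rot: [3.137, 0.004, 1.79]
wrist_force: [-0.6, -0.3, -1.0]
width: 0.0503
finger_force: 0.0
```

```bash
python3 go.py 0.686 -0.025 0.06 1.79
```

```text
t 13.60 pos [ 0.504  -0.2467  0.1071] rpy [3.137 0.004 1.79 ] w 0.0503 ff 0.0 F [-0.6 -0.3 -1. ]
now dx 0.1768 dy 0.2259 dz 0.0471 turn 0.000
after turn dx 0.1768 dy 0.2259 dz 0.0471 turn 0.000
```

Scaled: 0.0307 m / 0.6 = 0.0512, 0.0256 m / 0.6 = 0.0427.

Call:
run_rows(offsets={"rows": [[0.044,0.0333,0.0427,0,0],[0.044,0.04,0.0512,0,0],[0.044,0.04,0.0512,0,0],[0.044,0.04,0.0512,0,0],[0.044,0.04,0.0512,0,0],[0.044,0.04,0.0512,0,0],[0.044,0.04,0.0512,0,0],[0.044,0.0213,0.0268,0.02,0],[0.044,0,0,0.025,0],[0.044,0,0,0.025,0],[0.044,0,0,0,0],[0.044,0,0,0,0],[0.044,0,0,0,0],[0.044,0,0,0,0]]})

```text
time: 14.77
tool_pos: [0.6848, -0.0245, 0.0632]
ee_rot: [3.14, 0.001, 1.789]
wrist_force: [-0.1, 0.0, 0.5]
width: 0.0443
finger_force: 0.0
```

```bash
python3 go.py 0.686 -0.025 0.012 1.79; python3 - <<'E'
from h import *
s=snapshot("wrist"); cv2.imwrite("pics/w5.png",s["color"])
E
```

```text
t 14.77 pos [ 0.6848 -0.0245  0.0632] rpy [3.140e+00 1.000e-03 1.789e+00] w 0.0443 ff 0.0 F [-0.1  0.   0.5]
now dx -0.0007 dy 0.0010 dz 0.0512 turn -0.001
after turn dx -0.0007 dy 0.0010 dz 0.0512 turn -0.001
```

View pics/w5.png

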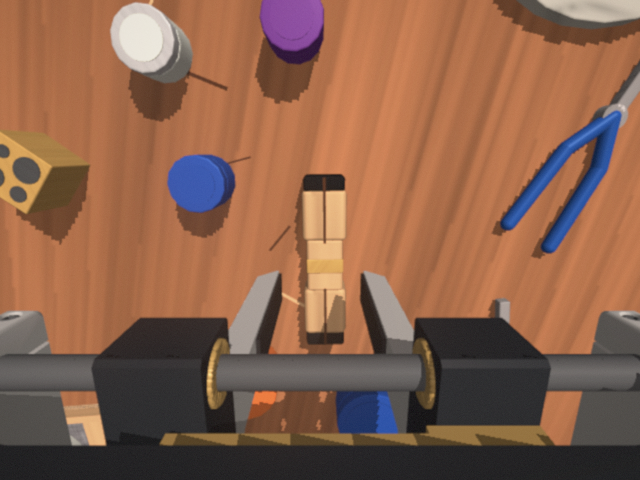

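The clamp is parallel to the fingers with its brass band at (325,266), in line with the pads. I'll shift slightly right and grip.

Scaled: 0.03 m / 0.6 = 0.05, 0.015 m / 0.6 = 0.025.

Call:
run_rows(offsets={"rows": [[0.044,-0.0012,0.003,0.05,0],[0.044,0,0,0.025,0],[0.044,0,0,0.01,0],[0.044,0,0,0,0],[0.044,0,0,0,0],[0.015,0,0,0,0],[0.015,0,0,0,0],[0.015,0,0,0,0],[0.015,0,0,0,0],[0.015,0,0,0,0],[0.015,0,0,0,0],[0.015,0,0,0,0],[0.015,0,0,0,0]]})

```text
time: 15.9
tool_pos: [0.6872, -0.0244, 0.0126]
ee_rot: [3.139, 0.001, 1.79]
wrist_force: [0.1, -0.3, 4.6]
width: 0.0236
finger_force: 30.0
```

```bash
python3 go.py 0.5077 0.286 0.10 1.779
```

```text
t 15.90 pos [ 0.6872 -0.0244  0.0126] rpy [3.139e+00 1.000e-03 1.790e+00] w 0.0236 ff 30.0 F [ 0.1 -0.3  4.6]
now dx 0.3420 dy -0.1078 dz -0.0874 turn 0.011
after turn dx 0.3408 dy -0.1114 dz -0.0874 turn 0.011
```

Scaled: 0.035 m / 0.6 = 0.0583, -0.03 m / 0.6 = -0.05, 0.011 rad / 6.2832 = 0.0018.

Call:
run_rows(offsets={"rows": [[0.015,0,0,-0.025,0],[0.015,0,0,-0.05,0.0018],[0.015,0,0,-0.05,0],[0.015,0.0267,-0.0083,-0.02,0],[0.015,0.05,-0.0167,0,0],[0.015,0.0583,-0.0192,0,0],[0.015,0.0583,-0.0192,0,0],[0.015,0.0583,-0.0192,0,0],[0.015,0.0583,-0.0192,0,0],[0.015,0.0583,-0.0192,0,0],[0.015,0.0583,-0.0192,0,0],[0.015,0.0583,-0.0192,0,0],[0.015,0.05,-0.0167,0,0],[0.015,0.033,-0.01,0,0],[0.015,0,0,0,0],[0.015,0,0,0.0333,0],[0.015,0,0,0.0417,0],[0.015,0,0,0.025,0],[0.015,0,0,0,0],[0.015,0,0,0,0]]})

```text
time: 17.57
tool_pos: [0.5061, 0.2849, 0.0367]
ee_rot: [-3.138, 0.001, 1.778]
wrist_force: [0.2, -0.7, 0.5]
width: 0.0241
finger_force: 30.0
```

Call:
run_rows(offsets={"rows": [[0.015,0,0,0,0],[0.015,0,0,0,0]]})

```text
time: 17.73
tool_pos: [0.5082, 0.2862, 0.0399]
ee_rot: [3.139, -0.0, 1.778]
wrist_force: [0.1, -0.3, -1.0]
width: 0.0235
finger_force: 30.0
```

```bash
python3 go.py 0.5077 0.286 0.0176 1.779;  python3 - <<'E'
from h import *
s=snapshot("wrist"); cv2.imwrite("pics/w6.png",s["color"])
E
```

```text
t 17.73 pos [0.5082 0.2862 0.0399] rpy [ 3.139 -0.     1.778] w 0.0235 ff 30.0 F [ 0.1 -0.3 -1. ]
now dx -0.0001 dy -0.0005 dz 0.0223 turn -0.001
after turn dx -0.0001 dy -0.0005 dz 0.0223 turn -0.001
```

View pics/w6.png

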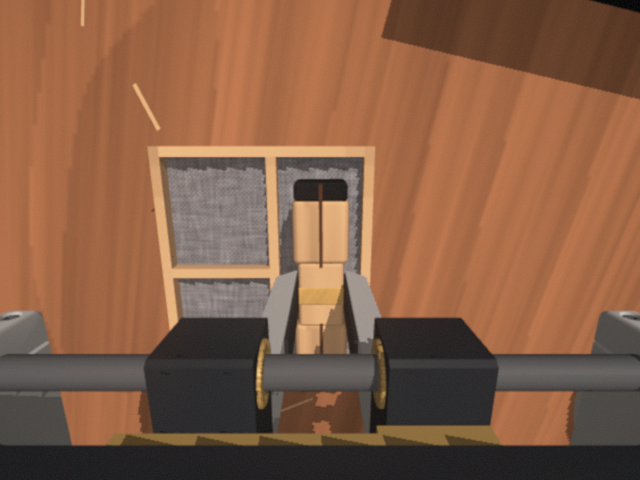

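The clamp (294–348) is centred over the long bay (278–363), and its far jaw is inside the end wall. I'll lower and release.

Scaled: 0.01 m / 0.6 = 0.0167, 0.006 m / 0.6 = 0.01.

Call:
run_rows(offsets={"rows": [[0.015,0,0,0.0167,0],[0.015,0,0,0.01,0],[0.015,0,0,0.005,0],[0.015,0,0,0.0033,0],[0.015,0,0,0.0017,0],[0.015,0,0,0,0],[0.015,0,0,0,0],[0.015,0,0,0,0],[0.015,0,0,0,0]]})

```text
time: 18.53
tool_pos: [0.5061, 0.2857, 0.0176]
ee_rot: [-3.14, 0.001, 1.779]
wrist_force: [-4.3, -1.7, 7.9]
width: 0.0237
finger_force: 30.0
```

```bash
python3 go.py 0.5077 0.286 0.0176 1.779
```

```text
t 18.53 pos [0.5061 0.2857 0.0176] rpy [-3.140e+00  1.000e-03  1.779e+00] w 0.0237 ff 30.0 F [-4.3 -1.7  7.9]
now dx -0.0001 dy 0.0017 dz -0.0000 turn 0.000
after turn dx -0.0001 dy 0.0017 dz -0.0000 turn 0.000
```

Scaled: -0.035 m / 0.6 = -0.0583, -0.033 m / 0.6 = -0.055.

Call:
run_rows(offsets={"rows": [[0.027,0,0,0,0],[0.031,0,0,0,0],[0.036,0,0,0,0],[0.036,0,0,0,0],[0.036,0,0,0,0],[0.036,0,0,-0.0333,0],[0.036,0,0,-0.0583,0],[0.044,0,0,-0.055,0],[0.046,0,0,0,0],[0.046,0,0,0,0]]})

```text
time: 19.37
tool_pos: [0.5086, 0.2869, 0.1072]
ee_rot: [3.136, -0.001, 1.779]
wrist_force: [0.5, -0.7, -0.4]
width: 0.0456
finger_force: 0.0
```

```bash
python3 go.py 0.4187 -0.0936 0.06 1.779
```

```text
t 19.37 pos [0.5086 0.2869 0.1072] rpy [ 3.136e+00 -1.000e-03  1.779e+00] w 0.0456 ff 0.0 F [ 0.5 -0.7 -0.4]
now dx -0.3537 dy -0.1666 dz 0.0472 turn -0.000
after turn dx -0.3537 dy -0.1666 dz 0.0472 turn -0.000
```

Scaled: -0.0345 m / 0.6 = -0.0575, -0.0232 m / 0.6 = -0.0387.

Call:
run_rows(offsets={"rows": [[0.046,-0.0333,-0.0157,0,0],[0.046,-0.0575,-0.0271,0,0],[0.046,-0.0575,-0.0271,0,0],[0.046,-0.0575,-0.0271,0,0],[0.046,-0.0575,-0.0271,0,0],[0.046,-0.0575,-0.0271,0,0],[0.046,-0.0575,-0.0271,0,0],[0.046,-0.0575,-0.0271,0,0],[0.046,-0.0575,-0.0271,0,0],[0.046,-0.0575,-0.0271,0,0],[0.046,-0.0387,-0.0183,0,0],[0.046,0,0,0.0333,0],[0.046,0,0,0.0333,0],[0.046,0,0,0,0],[0.046,0,0,0,0],[0.046,0,0,0,0],[0.046,0,0,0,0]]})

```text
time: 20.78
tool_pos: [0.4175, -0.0942, 0.0651]
ee_rot: [3.14, 0.001, 1.78]
wrist_force: [-0.5, -0.4, 0.6]
width: 0.0462
finger_force: 0.0
```

```bash
python3 go.py 0.4187 -0.0936 0.0145 1.779; python3 - <<'E'
from h import *
s=snapshot("wrist"); cv2.imwrite("pics/w7.png",s["color"])
E
```

```text
t 20.78 pos [ 0.4175 -0.0942  0.0651] rpy [3.14e+00 1.00e-03 1.78e+00] w 0.0462 ff 0.0 F [-0.5 -0.4  0.6]
now dx 0.0004 dy 0.0013 dz 0.0506 turn 0.001
after turn dx 0.0004 dy 0.0013 dz 0.0506 turn 0.001
```

View pics/w7.png

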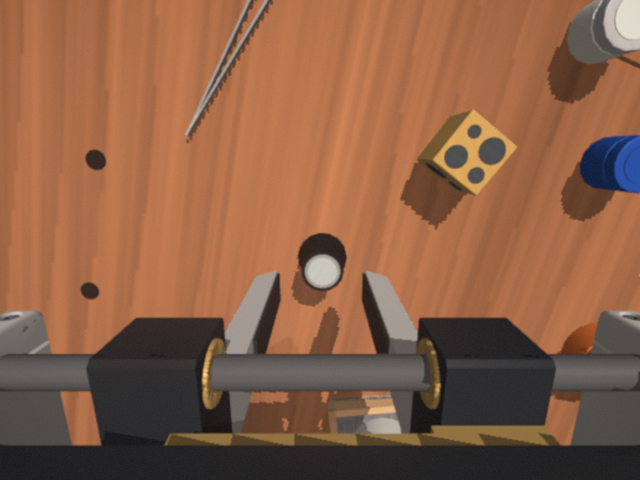

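The loupe lens at (322,271) is centred between the fingers. I'll go down and grip the barrel.

Scaled: 0.028 m / 0.6 = 0.0467, 0.016 m / 0.6 = 0.0267.

Call:
run_rows(offsets={"rows": [[0.046,0.0007,0.0022,0.0467,0],[0.046,0,0,0.0267,0],[0.046,0,0,0.0092,0],[0.046,0,0,0,0],[0.046,0,0,0,0],[0.018,0,0,0,0],[0.018,0,0,0,0],[0.018,0,0,0,0],[0.018,0,0,0,0],[0.018,0,0,0,0],[0.018,0,0,0,0],[0.018,0,0,0,0],[0.018,0,0,0,0]]})

```text
time: 21.92
tool_pos: [0.4188, -0.094, 0.0158]
ee_rot: [3.14, 0.001, 1.779]
wrist_force: [0.4, 0.8, 6.1]
width: 0.0275
finger_force: 30.0
```

```bash
python3 go.py 0.438 0.310 0.10 1.779
```

```text
t 21.92 pos [ 0.4188 -0.094   0.0158] rpy [3.140e+00 1.000e-03 1.779e+00] w 0.0275 ff 30.0 F [0.4 0.8 6.1]
now dx 0.3913 dy 0.1022 dz -0.0842 turn -0.000
after turn dx 0.3913 dy 0.1023 dz -0.0842 turn -0.000
```

Scaled: 0.035 m / 0.6 = 0.0583, -0.03 m / 0.6 = -0.05.

Call:
run_rows(offsets={"rows": [[0.018,0,0,-0.025,0],[0.018,0,0,-0.05,0],[0.018,0,0,-0.05,0],[0.018,0.0333,0.0087,-0.015,0],[0.018,0.05,0.013,0,0],[0.018,0.0583,0.0153,0,0],[0.018,0.0583,0.0153,0,0],[0.018,0.0583,0.0153,0,0],[0.018,0.0583,0.0153,0,0],[0.018,0.0583,0.0153,0,0],[0.018,0.0583,0.0153,0,0],[0.018,0.0583,0.0153,0,0],[0.018,0.0583,0.0153,0,0],[0.018,0.0583,0.0153,0,0],[0.018,0.0438,0.011,0,0],[0.018,0,0,0,0],[0.018,0,0,0.0333,0],[0.018,0,0,0.0417,0],[0.018,0,0,0.0167,0],[0.018,0,0,0,0]]})

```text
time: 23.58
tool_pos: [0.4347, 0.3082, 0.0398]
ee_rot: [-3.134, 0.003, 1.778]
wrist_force: [-0.3, -0.0, -0.3]
width: 0.027
finger_force: 30.0
```

Call:
run_rows(offsets={"rows": [[0.018,0,0,0,0],[0.018,0,0,0,0],[0.018,0,0,0,0]]})

```text
time: 23.83
tool_pos: [0.4385, 0.3106, 0.0454]
ee_rot: [3.139, -0.001, 1.778]
wrist_force: [-0.6, 0.1, -0.1]
width: 0.0276
finger_force: 30.0
```

```bash
python3 go.py 0.438 0.310 0.0208 1.779;  python3 - <<'E'
from h import *
s=snapshot("wrist"); cv2.imwrite("pics/w8.png",s["color"])
E
```

```text
t 23.83 pos [0.4385 0.3106 0.0454] rpy [ 3.139e+00 -1.000e-03  1.778e+00] w 0.0276 ff 30.0 F [-0.6  0.1 -0.1]
now dx -0.0004 dy -0.0006 dz 0.0246 turn -0.001
after turn dx -0.0004 dy -0.0006 dz 0.0246 turn -0.001
```

View pics/w8.png

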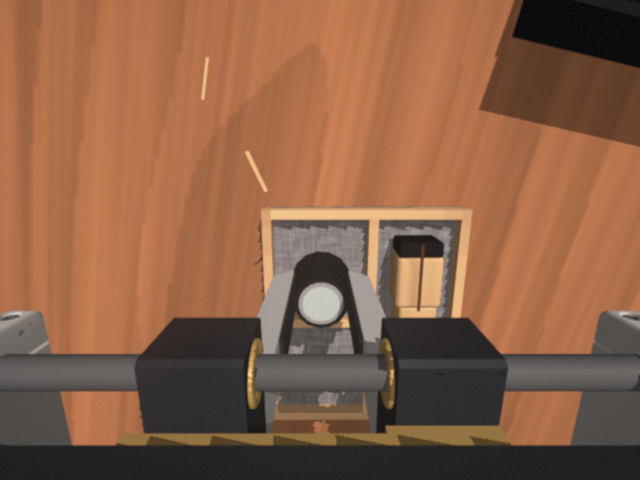

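The loupe (320,300) is over its bay (273–368), and the clamp lies in the long bay on the right. I'll lower and release.

Scaled: 0.01 m / 0.6 = 0.0167, 0.006 m / 0.6 = 0.01.

Call:
run_rows(offsets={"rows": [[0.018,0,0,0.0167,0],[0.018,0,0,0.01,0],[0.018,0,0,0.0067,0],[0.018,0,0,0.0033,0],[0.018,0,0,0.0025,0],[0.018,0,0,0.0013,0],[0.018,0,0,0,0],[0.018,0,0,0,0],[0.018,0,0,0,0],[0.018,0,0,0,0]]})

```text
time: 24.72
tool_pos: [0.4366, 0.3098, 0.0208]
ee_rot: [-3.14, 0.001, 1.779]
wrist_force: [-5.1, -2.9, 8.7]
width: 0.027
finger_force: 30.0
```

```bash
python3 go.py 0.438 0.310 0.0208 1.779
```

```text
t 24.72 pos [0.4366 0.3098 0.0208] rpy [-3.140e+00  1.000e-03  1.779e+00] w 0.0270 ff 30.0 F [-5.1 -2.9  8.7]
now dx -0.0001 dy 0.0014 dz 0.0000 turn 0.000
after turn dx -0.0001 dy 0.0014 dz 0.0000 turn 0.000
```

The rows are not in the units I measure in: shifts go in shares of 0.6 m and turns go in shares of 2 pi rad. I convert before sending: -0.035 m / 0.6 = -0.0583, -0.033 m / 0.6 = -0.055.

Call:
run_rows(offsets={"rows": [[0.031,0,0,0,0],[0.036,0,0,0,0],[0.041,0,0,0,0],[0.041,0,0,0,0],[0.041,0,0,0,0],[0.041,0,0,-0.0333,0],[0.041,0,0,-0.0583,0],[0.045,0,0,-0.055,0],[0.05,0,0,0,0],[0.05,0,0,0,0]]})

```text
time: 25.55
tool_pos: [0.4391, 0.3112, 0.1101]
ee_rot: [3.136, -0.002, 1.779]
wrist_force: [0.8, 0.2, 0.0]
width: 0.0499
finger_force: 0.0
```

```bash
python3 go.py 0.559 0.088 0.06 1.779
```

```text
t 25.55 pos [0.4391 0.3112 0.1101] rpy [ 3.136e+00 -2.000e-03  1.779e+00] w 0.0499 ff 0.0 F [0.8 0.2 0. ]
now dx -0.2432 dy 0.0712 dz 0.0501 turn -0.000
after turn dx -0.2432 dy 0.0712 dz 0.0501 turn -0.000
```

Scaled: -0.035 m / 0.6 = -0.0583, 0.025 m / 0.6 = 0.0417.

Call:
run_rows(offsets={"rows": [[0.05,-0.0333,0.01,0,0],[0.05,-0.0583,0.017,0,0],[0.05,-0.0583,0.017,0,0],[0.05,-0.0583,0.017,0,0],[0.05,-0.0583,0.017,0,0],[0.05,-0.0583,0.017,0,0],[0.05,-0.0583,0.017,0,0],[0.05,-0.022,0.0067,0,0],[0.05,0,0,0.0417,0],[0.05,0,0,0.0333,0],[0.05,0,0,0,0],[0.05,0,0,0,0],[0.05,0,0,0,0],[0.05,0,0,0,0]]})

```text
time: 26.72
tool_pos: [0.558, 0.0876, 0.0638]
ee_rot: [3.139, 0.0, 1.78]
wrist_force: [-0.1, -0.1, -0.2]
width: 0.0502
finger_force: 0.0
```

```bash
python3 go.py 0.559 0.088 0.012 1.779; python3 - <<'E'
from h import *
s=snapshot("wrist"); cv2.imwrite("pics/w9.png",s["color"])
E
```

```text
t 26.72 pos [0.558  0.0876 0.0638] rpy [3.139 0.    1.78 ] w 0.0502 ff 0.0 F [-0.1 -0.1 -0.2]
now dx 0.0002 dy 0.0010 dz 0.0518 turn 0.001
after turn dx 0.0002 dy 0.0010 dz 0.0518 turn 0.001
```

View pics/w9.png

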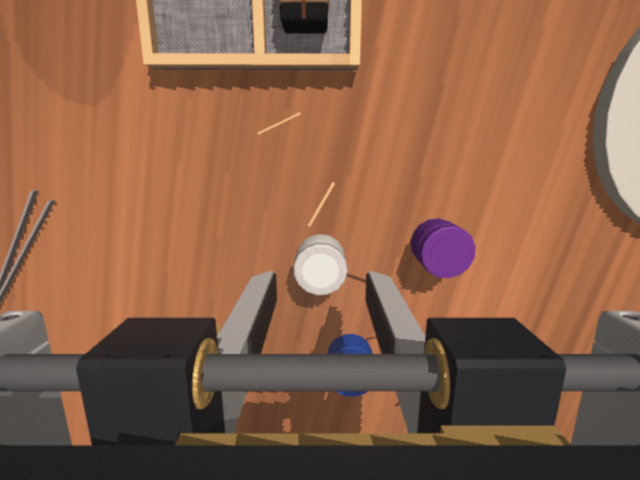

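The small white pot (320,270) is centred, with the purple pot (443,250) outside the right finger. I'll grip.

Scaled: 0.03 m / 0.6 = 0.05, 0.015 m / 0.6 = 0.025.

Call:
run_rows(offsets={"rows": [[0.05,0.0003,0.0017,0.05,0],[0.05,0,0,0.025,0],[0.05,0,0,0.0108,0],[0.05,0,0,0,0],[0.05,0,0,0,0],[0.026,0,0,0,0],[0.026,0,0,0,0],[0.026,0,0,0,0],[0.026,0,0,0,0],[0.026,0,0,0,0],[0.026,0,0,0,0],[0.026,0,0,0,0],[0.026,0,0,0,0]]})

```text
time: 27.85
tool_pos: [0.5593, 0.0875, 0.0125]
ee_rot: [3.139, 0.0, 1.779]
wrist_force: [-0.2, 0.2, 5.4]
width: 0.0353
finger_force: 30.0
```

```bash
python3 go.py 0.4535 0.2365 0.10 1.779
```

```text
t 27.85 pos [0.5593 0.0875 0.0125] rpy [3.139 0.    1.779] w 0.0353 ff 30.0 F [-0.2  0.2  5.4]
now dx 0.1676 dy -0.0728 dz -0.0875 turn -0.000
after turn dx 0.1676 dy -0.0727 dz -0.0875 turn -0.000
```

Scaled: 0.035 m / 0.6 = 0.0583, -0.03 m / 0.6 = -0.05.

Call:
run_rows(offsets={"rows": [[0.026,0,0,-0.025,0],[0.026,0,0,-0.05,0],[0.026,0,0,-0.05,0],[0.026,0.025,-0.0108,-0.0208,0],[0.026,0.05,-0.0217,0,0],[0.026,0.0583,-0.0253,0,0],[0.026,0.0583,-0.0253,0,0],[0.026,0.05,-0.0217,0,0],[0.026,0.0377,-0.0163,0,0],[0.026,0,0,0,0],[0.026,0,0,0.0333,0],[0.026,0,0,0.0417,0],[0.026,0,0,0.025,0],[0.026,0,0,0,0],[0.026,0,0,0,0],[0.026,0,0,0,0],[0.026,0,0,0,0]]})

```text
time: 29.27
tool_pos: [0.4536, 0.2367, 0.0399]
ee_rot: [3.139, -0.0, 1.778]
wrist_force: [0.6, 0.4, -1.3]
width: 0.0354
finger_force: 30.0
```

```bash
python3 go.py 0.4535 0.2365 0.0175 1.779
```

```text
t 29.27 pos [0.4536 0.2367 0.0399] rpy [ 3.139 -0.     1.778] w 0.0354 ff 30.0 F [ 0.6  0.4 -1.3]
now dx -0.0002 dy -0.0001 dz 0.0224 turn -0.001
after turn dx -0.0002 dy -0.0001 dz 0.0224 turn -0.001
```

Scaled: 0.01 m / 0.6 = 0.0167, 0.006 m / 0.6 = 0.01.

Call:
run_rows(offsets={"rows": [[0.026,0,0,0.0167,0],[0.026,0,0,0.01,0],[0.026,0,0,0.005,0],[0.026,0,0,0.0033,0],[0.026,0,0,0.0017,0],[0.026,0,0,0,0],[0.026,0,0,0,0],[0.026,0,0,0,0],[0.026,0,0,0,0]]})

```text
time: 30.02
tool_pos: [0.4518, 0.2361, 0.0175]
ee_rot: [-3.14, 0.001, 1.779]
wrist_force: [-3.3, -1.7, 7.6]
width: 0.0354
finger_force: 30.0
```

Call:
run_rows(offsets={"rows": [[0.038,0,0,0,0],[0.043,0,0,0,0],[0.048,0,0,0,0],[0.048,0,0,0,0],[0.048,0,0,0,0],[0.048,0,0,-0.0333,0],[0.048,0,0,-0.0583,0],[0.048,0,0,-0.0667,0],[0.048,0,0,-0.0667,0],[0.048,-0.0667,0,0,0],[0.048,-0.0667,0,0,0],[0.048,-0.0667,0,0,0],[0.048,-0.0667,0,0,0],[0.048,-0.0667,0,0,0],[0.048,-0.0667,0,0,0],[0.048,-0.0667,-0.0167,0,0],[0.048,-0.0667,-0.0167,0,0],[0.048,-0.0667,-0.0167,0,0],[0.048,-0.0667,-0.0167,0,0],[0.048,-0.0667,-0.0167,0,0]]})

```text
time: 31.68
tool_pos: [0.494, -0.2064, 0.1514]
ee_rot: [3.141, 0.0, 1.779]
wrist_force: [0.9, -0.0, 0.5]
width: 0.0479
finger_force: 0.0
```

Call:
run_rows(offsets={"rows": [[0.048,-0.0667,-0.0167,0,0],[0.048,-0.0667,-0.0167,0,0],[0.048,-0.0667,-0.0167,0,0],[0.048,-0.0667,-0.0167,0,0],[0.048,-0.0667,-0.0167,0,0],[0.048,-0.0667,-0.0167,0,0],[0.048,-0.0667,-0.0167,0,0],[0.048,0,0,0,0],[0.048,0,0,0,0],[0.048,0,0,0,0],[0.048,0,0,0,0]]})

```text
time: 32.6
tool_pos: [0.4843, -0.4916, 0.1518]
ee_rot: [3.141, -0.0, 1.78]
wrist_force: [0.1, -0.0, -0.3]
width: 0.0481
finger_force: 0.0
```

```bash
python3 - <<'E'
from h import *
s=snapshot("top"); cv2.imwrite("pics/f.png",s["color"])
c=s["color"]; r=lambda a:cv2.resize(a,(400,300),interpolation=cv2.INTER_CUBIC)
S=snapshot("side")["color"]
cv2.imwrite("pics/final.png",np.vstack([np.hstack([r(c[255:352,112:242]),r(c[235:332,385:515])]),np.hstack([r(c),r(S)])]))
E
```

```text
(no output)
```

View pics/final.png

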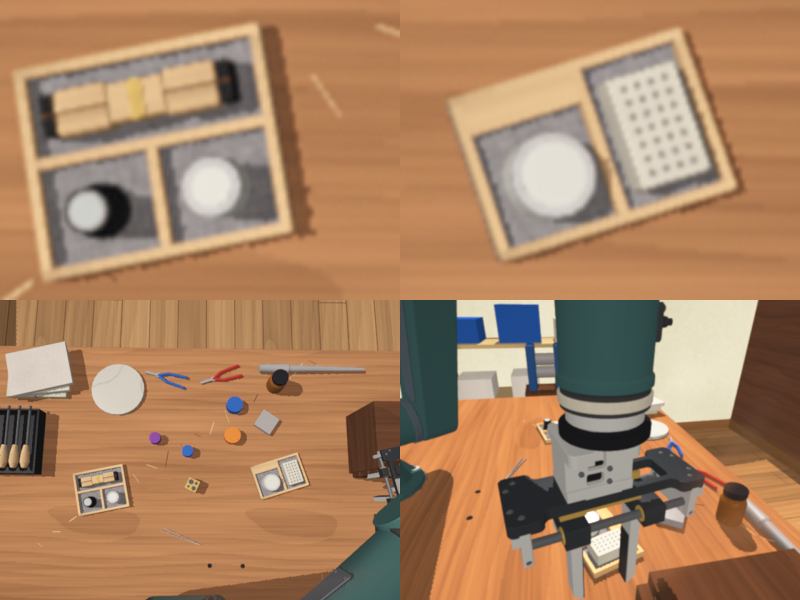

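The final picture shows all five items upright inside their bays, the brass and steel blocks and look-alikes where they were, and the arm clear. I'm handing it in.

```bash
python3 -c "
from bench import *
print(close_job())"
```

```text
the job is handed in; nothing more can be done
None
```

Both kits are made up and the job is handed in: all five items look upright in their bays in the final picture, set down in the order you listed and finished at about 33 s of the 120 s allowed; `close_job()` returned no verdict.

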